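Lean a laminate sample at the curing station and hold the dead-man paddle

ROBOT

A 6-joint arm with a two-finger parallel gripper is mounted at the origin on the work surface. World frame = base frame: x ahead of the robot, y to its left, z up, the work surface at z = 0. Lengths are in m, angles in rad, forces in N, time in s.
With the tool pointing down it reaches from about 0.3 to 0.875 m from the base axis. Payload 6.4 kg.
Tool frame: the origin (TCP) lies at the very end of the fingers, on their centre line; the grasp point (between the pads) lies 19 mm behind it; z points along the fingers, y is the line along which they close (so a half turn about z gives the same grasp; the last joint's range is limited). The gripper opens to 85 mm and grips with 20 to 120 N. Pads are 22 mm wide; open, the fingers measure 114 mm over their backs; the gripper's body (76 mm by 85 mm) begins 54 mm behind the grasp point. The pads swing forward as they close: fully open they stand 13 mm farther back than shut.
Start: joints at [0.905, 0.181, 1.607, -0, 1.354, -0.206], TCP at [0.255, 0.515, 0.231] pointing down, gripper open.
Joint ranges: [-2.99, 2.99], [-0.89, 2.07], [0.3, 2.58], [-1.14, 4.28], [0, 2.63], [-3.12, 3.12]. Speed limits (rad/s): [2.57, 2.57, 3.01, 3.14, 3.14, 3.14].

INTERFACE

Orientations are given as a unit quaternion [w, x, y, z].
In Python, from rig import robot gives the robot as it stands. The module is installed in compiled form; this text tells all that it offers. Calls block until the motion is done:
- robot.move_pose(position, orientation): joint-space move of the TCP to a pose.
- robot.move_linear(position, max_speed=0.15, frame=None, guard=None): straight line of the TCP; frame=None keeps the orientation; max_speed is the mean speed in m/s. With guard (N) it stops when the force on the tool has changed by that much, and returns True; else False.
- robot.goto_joints(angles): joint-space move.
- robot.gripper_to(opening, grasp_force=None): opening from 0.0 (shut) to 1.0 (fully open); grasp_force is the grip in N (None keeps the last); returns when the fingers have stopped.
- robot.dwell(seconds).
- robot.solve_ik(position, orientation): joint angles nearest the present ones, or None.
- robot.snapshot(name): name is "scene" or "side" or "wrist"; returns a dict with "pixels" (480x640x3 uint8, red, green, blue), "depth" (480x640 float32, m along the optical axis (not along the pixel's ray), 0 where there is no reading), "fov_y" (degrees; the focal length in pixels is half the picture's height over the tangent of half this angle, whatever the lens; pixels are square), "cx", "cy" (the principal point, pixels), "xyz" and "rotation" of the camera in the world. Camera axes: x right, y up, looking along -z (the intrinsics and any distortion apply to the point x, -y, -z); pixel columns grow to the right and rows downward; lengths in m; the calibration is good to about 2 mm. A picture is of the moment at which its call begins.
A pose or a line that the arm cannot do raises robot.Unreachable and nothing moves.
- robot.close_job(): hands the job in; it is judged then, once.
Readings, each from a call of its own:
- robot.read_time(): time.
- robot.read_q(): joint angles.
- robot.read_qvel(): joint speeds.
- robot.read_joint_efforts(): joint torques, N m.
- robot.read_eef_pos(): TCP position.
- robot.read_orientation(): TCP orientation.
- robot.read_ft_force(): force on the tool from outside, world axes, zero at the start.
- robot.read_moment(): the same for the moment, N m.
- robot.read_opening(): opening from 0.0 (shut) to 1.0 (fully open).
- robot.read_finger_force(): force on a finger pad.
Only numpy, scipy, OpenCV 4.12 (cv2) and the standard library are available. Lean on these libraries where they do the work, as an engineer would, in place of code of your own. Each camera call takes 0.05 s, during which the arm holds its last target. There are 200 camera calls.

TASK

Take the black laminate panel out of the drying rack and lean it on the curing station: foot on the aluminium plate close behind the blue front lip, face square to the lip and roughly centred, upper part tilted back against the steel bar, standing by itself. Then press the yellow-padded spring paddle of the grey console down about half way, so that its tip stands in the green band of the gauge, never right down to the bottom, and finish while still holding it there. Do not let the panel fall flat, and leave the skin-coloured panel, the spool, the jar and the screwdriver where they are.

Things in the scene. Friction and masses are not known exactly. Their poses are not given: they have to be found in the camera images.
- panel: Black laminate panel with a white tape stripe, stiff, 8 mm thick (its x) by 110 mm wide (its y) by 170 mm tall (its z), about 0.2 kg. It starts standing on edge in one of the two slots of the rack, its top 180 mm above the bench. Origin: centre of its lower edge face; z runs up the panel to the top edge.
- panel_top (a point): Centre of the black panel's top edge face, 170 mm along z from its origin.
- spare: Skin-coloured panel with a grey stripe, same size, in the rack's other slot. Bystander: leave it there. Origin at the centre of its lower edge face.
- rack: Fixed wooden drying rack 150 (x) by 120 (y) by 50 mm high; origin at the centre of its underside. Two open slots along its y at x = -40 and +40 mm, each 12 mm wide, their floor 10 mm and their mouth 50 mm above the bench, so the panels stick out 130 mm above it.
- station: Fixed curing station: aluminium plate 170 (x) by 160 (y) by 8 mm; origin at the centre of its underside, x points from lip to bar. Blue lip along y, x -36 to -30 mm, 150 mm long, 14 mm above the plate. Steel bar on two 12 mm posts at x 26, y +-64 mm. Black lamp strip, top 22 mm above the bench, in front of the lip, x -78 to -54 mm.
- station_lip (a point): Middle of the foot line: bar-side face of the lip, at the plate's top surface. Axes as the station's; the panel's foot goes just behind it (+x). With the foot there and its back on the bar the panel leans about 20 degrees from upright, top towards +x.
- station_bar (a point): Middle of the bar (12 mm diameter, 140 mm long, along y), on its side that faces the lip, 108 mm above the bench, 100 mm above the plate, 42 mm behind the lip's bar-side face. Axes as the station's.
- console: Fixed grey box 130 (x) by 110 (y) by 45 mm high; origin at the centre of its underside. Steel paddle 100 by 56 mm hinged along y at x 45, z 52 mm, lugs 67 mm high at y +-36; its tip points to -x. Gauge plate 22 by 8 mm, 105 mm high, at x -52, y 49 mm: red to 69 mm above the bench, green 69 to 83, white above; the yellow tip edge is read against it.
- paddle_pad (a point): Press point: centre of the top face of the round yellow pad (36 mm across) on the paddle, 80 mm from the hinge; it moves with the paddle, about 96 mm above the bench when released.
- paddle (a joint): Paddle angle, rad: 0 released (tip up, sloping 0.47 rad), grows as the pad is pressed, 0.45 at the bottom stop, nearly level. Pad goes down about 72 mm per rad (0.225 = half way = 16 mm). Green band: 0.15 to 0.30. Springs back when let go; takes about 3 N at the pad to start, 8 N half way, 13 N at the bottom.
- spool: White plastic spool, 90 mm across, 65 mm high, standing; origin under its centre. Bystander.
- jar: Jar with an orange cap, 70 mm across, 100 mm high; origin under its centre. Bystander.
- driver: Screwdriver lying on the bench near the robot; origin under its middle. Bystander.
Mind the look-alikes: they are no part of the job. There is more than one size of the panel; the one meant has the size given above.

How it is judged:
By the outcome, as a careful person would: the job done as asked, in the order asked, and still so for the second after the job is handed in, while the arm keeps its last pose, push and grip.
It also fails if it takes over 54 s, if anything falls off the work surface, if the arm or the gripper's body presses on something with over 40 N, if the wrist force passes 120 N, or if a joint passes its speed limit or range.

## Working session

There is one attempt and no reset: what is moved stays moved. The work goes in short steps, each a Python script; the robot and the scene stay as the last script left them, time stands still between calls to the robot, and variables do not carry over. Pictures are saved under pics/ and viewed, at most 10 in all, crops included, and the job is handed in when it is done.

```bash
ls; mkdir -p pics; cat > h.py <<'E'
import numpy as np, cv2
from rig import robot
def snap(n):
    s=robot.snapshot(n); np.savez('pics/%s.npz'%n,**s); return s
def load(n): return dict(np.load('pics/%s.npz'%n))
def cloud(s):
    H,W=s['depth'].shape; f=H/2/np.tan(np.radians(float(s['fov_y']))/2)
    u,v=np.meshgrid(np.arange(W),np.arange(H)); d=s['depth']
    P=np.stack([(u-s['cx'])/f*d,-(v-s['cy'])/f*d,-d],-1)
    R=np.array(s['rotation']); 
    W_=P@R.T+s['xyz']; W_[d==0]=np.nan
    return W_
def save(s,n): cv2.imwrite('pics/'+n+'.png',s['pixels'][:,:,::-1])
E
python3 - <<'E'
from h import *
for n in ['scene','side','wrist']:
    s=snap(n); save(s,n); print(n,{k:(v if k not in('pixels','depth') else (v>0).mean()) for k,v in s.items()})
a=[cv2.imread('pics/%s.png'%n) for n in('scene','side')]
E
```

```text
pics
scene {'pixels': np.float64(0.9994563802083334), 'depth': np.float64(0.9648600260416667), 'fov_y': 44.2984168734078, 'cx': 315.2189670644834, 'cy': 244.22302759834773, 'xyz': array([ 1.55130654, -0.20583599,  1.14651927]), 'rotation': array([0.7082736 , 0.30030545, 0.24000971, 0.59208149])}
side {'pixels': np.float64(1.0), 'depth': np.float64(0.9960579427083334), 'fov_y': 42.80178569855209, 'cx': 325.4005952637673, 'cy': 239.37202496100883, 'xyz': array([-0.10541817, -0.67589541,  1.22988331]), 'rotation': array([ 0.86929324,  0.3181985 , -0.12756515, -0.35609845])}
wrist {'pixels': np.float64(0.9943359375), 'depth': np.float64(0.9961458333333333), 'fov_y': 59.54508692790661, 'cx': 326.6240202210628, 'cy': 241.33559340203072, 'xyz': array([0.18246062, 0.55125779, 0.3735127 ]), 'rotation': array([ 0.83839988, -0.13600936, -0.08360212,  0.52115044])}
```

```bash
python3 - <<'E'
t=open('h.py').read()
t=t.replace("R=np.array(s['rotation']); ","R=Rot(s['rotation'])").replace("from rig import robot","from rig import robot\nfrom scipy.spatial.transform import Rotation as RR\ndef Rot(q): return RR.from_quat(np.asarray(q)[[1,2,3,0]]).as_matrix()")
open('h.py','w').write(t)
E
```

```text
(no output)
```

View pics/scene.png

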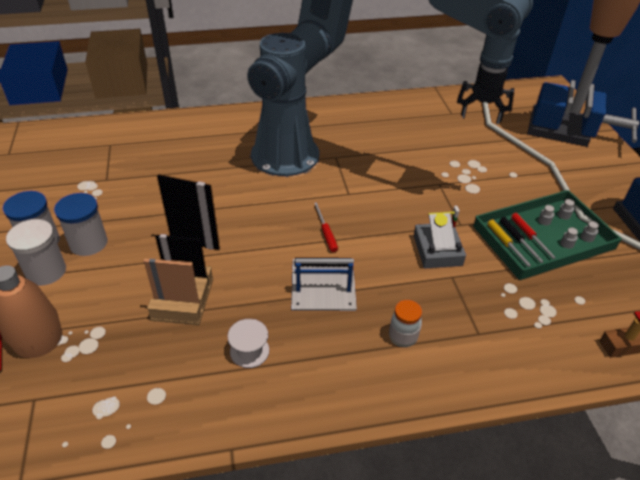

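View pics/side.png

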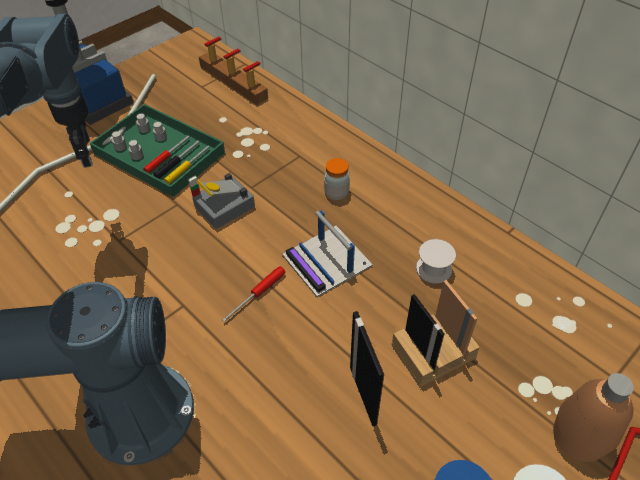

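Candidates for "panel": in scene, the black panel in the rack (185,255) and the big black panel standing alone (190,212). In side they are at (424,330) and (366,368). The one in the rack slot next to the skin panel is the one described. Next I'll crop it and measure.

```bash
python3 - <<'E'
from h import *
a=load('scene');b=load('side')
c1=cv2.resize(a['pixels'][220:330,130:260],(520,440),interpolation=cv2.INTER_CUBIC)
c2=cv2.resize(b['pixels'][270:400,380:490],(280,331),interpolation=cv2.INTER_CUBIC)
im=np.zeros((440,800,3),np.uint8);im[:,:520]=c1;im[:331,520:]=c2;cv2.imwrite('pics/crop.png',im[:,:,::-1])
def rep(name,P):
    P=P.reshape(-1,3)
    if len(P)<5: print(name,'few');return
    xy=P[:,:2]; r=cv2.minAreaRect((xy*1000).astype(np.float32))
    print(name,len(P),'med',np.nanmedian(P,0).round(3),'zmax',np.percentile(P[:,2],99).round(3),'rect',np.round(r[0],1),np.round(r[1],1),round(r[2],1))
for nm,s,boxes in [('scene',a,{'rackpanel':(160,235,206,290),'spare':(145,255,200,305),'rack':(140,250,220,330),'station':(280,250,365,315),'console':(410,205,470,270),'big':(155,170,222,255)}),
 ('side',b,{'rackpanel':(400,290,445,370),'spare':(435,275,480,355),'rack':(385,320,485,390),'station':(280,205,375,300),'console':(185,170,260,232),'big':(345,310,385,430)})]:
    C=cloud(s);hsv=cv2.cvtColor(s['pixels'],cv2.COLOR_RGB2HSV)
    print(nm,'bench z',np.nanmedian(C[300:330,250:280,2] if nm=='scene' else C[320:350,150:200,2]))
    for k,(x0,y0,x1,y1) in boxes.items():
        c=C[y0:y1,x0:x1];h=hsv[y0:y1,x0:x1].astype(int)
        z=c[...,2]
        if k=='rackpanel' : m=(z>.06)&(z<.2)&(h[...,2]<60)
        elif k=='spare': m=(z>.06)&(z<.2)&(h[...,0]<15)&(h[...,1]>60)&(h[...,2]>70)
        elif k=='rack': m=(z>.044)&(z<.054)&(h[...,1]>60)&(h[...,0]>11)
        elif k=='station': m=(z>.002)&(z<.013)&(h[...,1]<60)
        elif k=='console': m=(z>.041)&(z<.049)&(h[...,1]<60)
        else: m=(z>.06)&(h[...,2]<60)
        rep(k,c[m])
        if k=='station':
            rep(' bar',c[(z>.1)&(z<.122)]); rep(' blue',c[(h[...,0]>95)&(h[...,0]<125)&(h[...,1]>90)&(z<.03)])
            rep(' purple',c[(h[...,0]>=125)&(h[...,0]<160)&(h[...,1]>90)&(z<.03)])
        if k=='console':
            rep(' yellow',c[(h[...,0]>22)&(h[...,0]<33)&(h[...,1]>120)&(h[...,2]>100)]); rep(' all',c[z>.03])
            for f,g in (('red',(h[...,0]<8)|(h[...,0]>172)),('green',(h[...,0]>45)&(h[...,0]<85))): rep(' '+f,c[g&(h[...,1]>90)&(z>.05)])
E
```

```text
scene bench z 0.0008433927323587831
rackpanel 1022 med [ 0.528 -0.308  0.14 ] zmax 0.183 rect [ 559.8 -333.4] [108.2  89.2] 77.4
spare 1564 med [ 0.601 -0.344  0.125] zmax 0.182 rect [ 562.7 -339.5] [113.   88.6] 72.5
rack 826 med [ 0.609 -0.332  0.05 ] zmax 0.054 rect [ 560.1 -339.5] [121.2 153.7] 73.7
station 2162 med [0.598 0.011 0.008] zmax 0.013 rect [572.  15.] [160.8 170.6] 79.8
 bar 328 med [0.591 0.014 0.112] zmax 0.119 rect [593.1  12.9] [138.5  22.2] 79.7
 blue 128 med [0.541 0.028 0.021] zmax 0.029 rect [557.6  15.8] [139.5  89.2] 80.7
 purple few
console 577 med [0.514 0.322 0.045] zmax 0.049 rect [504.9 346. ] [108.3 135.3] 86.1
 yellow 159 med [0.475 0.351 0.098] zmax nan rect [417.7 386.7] [ 51.4 178.9] 53.3
 all 1890 med [0.511 0.342 0.056] zmax 0.105 rect [502.3 348. ] [113.4 138.4] 84.6
 red 14 med [0.462 0.399 0.059] zmax 0.069 rect [458.1 400.6] [ 7.  19.8] 78.1
 green 5 med [0.461 0.398 0.077] zmax 0.081 rect [460.4 399.8] [3.8 6.3] 36.8
big 2829 med [ 0.375 -0.313  0.154] zmax 0.226 rect [ 437.4 -320.2] [142.  183.2] 75.2
side bench z 0.0008977979438788974
rack
[... 401 characters left out ...]
[589.3  10.8] [145.1  23.9] 80.6
 blue 222 med [0.538 0.016 0.019] zmax 0.028 rect [565.   15.3] [148.5  68.8] 79.4
 purple 248 med [0.506 0.025 0.023] zmax 0.029 rect [506.7  29.9] [139.8  17.2] 79.1
console 734 med [0.476 0.327 0.044] zmax 0.049 rect [498.4 343.2] [112.1 130.3] 85.7
 yellow 145 med [0.467 0.349 0.097] zmax 0.105 rect [477.4 397.6] [156.4  40.7] 85.8
 all 1840 med [0.481 0.337 0.046] zmax 0.103 rect [503.5 392.5] [210.8 132.6] 85.0
 red 35 med [0.45  0.396 0.06 ] zmax 0.069 rect [450.5 396.5] [ 9.2 21. ] 72.9
 green 24 med [0.45  0.396 0.075] zmax 0.084 rect [450.4 395.9] [ 8.4 18.3] 87.1
big 1500 med [ 0.351 -0.32   0.165] zmax 0.227 rect [ 362.9 -303.9] [147.   11.1] 63.4
```

View pics/crop.png

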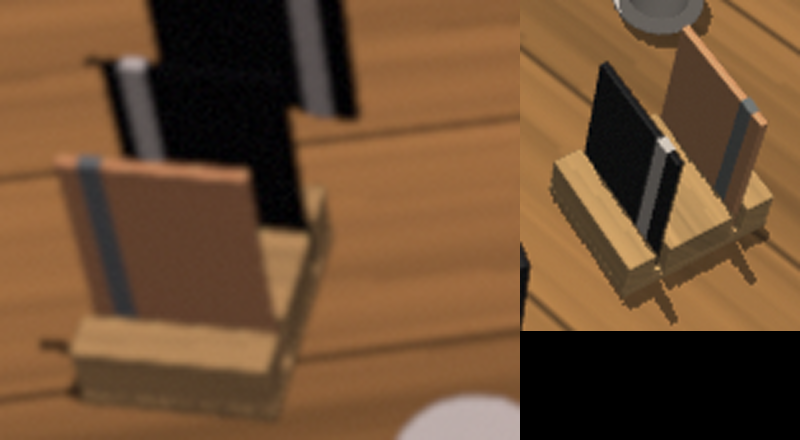

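The crop shows the black panel with its white stripe in the rack's near slot: top at z≈0.18, 112 mm wide, so the size fits. The big black panel behind it is 147 mm wide with its top at 0.226, so it's a decoy. I'll move above the rack and refine with the wrist camera.

```bash
cat >> h.py <<'E'
# stations: direction of x axis (deg)
PANEL=np.array([.519,-.328]); APAN=-17.0
ST=np.array([.572,.015]); AST=-10.2
def quat(deg,tilt=0,sgn=1):
    """tool z along -panel z, panel x at heading deg, leaning tilt (deg) towards +x; tool y = sgn*panel x"""
    a,t=np.radians([deg,tilt]); h=np.array([np.cos(a),np.sin(a),0]); up=np.array([0,0,1.])
    pz=h*np.sin(t)+up*np.cos(t); px=h*np.cos(t)-up*np.sin(t)
    z=-pz;y=sgn*px;x=np.cross(y,z); q=RR.from_matrix(np.c_[x,y,z]).as_quat(); return q[[3,0,1,2]]
E
python3 - <<'E'
from h import *
p=[*PANEL,.31]
for s in(1,-1):
    print(s,[np.round(j,2) if (j:=robot.solve_ik(*a)) is not None else None for a in ((p,quat(APAN,0,s)),([.60,.01,.17],quat(AST,15,s)))])
q=robot.read_q()
s=min((1,-1),key=lambda s:abs(robot.solve_ik(p,quat(APAN,0,s))[5]))
print('use',s)
robot.move_pose(p,quat(APAN,0,s))
w=snap('wrist');save(w,'w1');C=cloud(w)
m=(C[...,2]>.168)&(C[...,2]<.195)
n,l,st,ce=cv2.connectedComponentsWithStats(m.astype(np.uint8))
for i in range(1,n):
    if st[i,4]>60:
        P=C[l==i]; print(st[i],np.median(P,0).round(4),[np.round(v,1) for v in cv2.minAreaRect((P[:,:2]*1000).astype(np.float32))],w['pixels'][l==i].mean(0).round())
print(robot.read_time(),robot.read_eef_pos(),robot.read_ft_force())
E
```

```text
1 [array([-0.76,  0.21,  1.41, -0.  ,  1.52, -0.46]), array([-0.18,  0.48,  1.38, -0.  ,  1.55, -0.  ])]
-1 [array([-0.76,  0.21,  1.41, -0.  ,  1.52,  2.68]), None]
use 1
[ 321  144   13  158 1899] [ 0.5218 -0.322   0.1804] [array([ 519.9, -327.4]), array([110.2,   7.9]), np.float64(73.4)] [52. 47. 44.]
[ 430  146   28  157 2496] [ 0.5963 -0.3464  0.1799] [array([ 596.3, -351.5]), array([110.2,   9.3]), np.float64(73.3)] [161. 129. 100.]
[  86  152   37  207 3774] [ 0.3744 -0.2961  0.1823] [array([ 369.6, -305.6]), array([144.9,  11.2]), np.float64(67.2)] [17. 16. 16.]
3.3083 [ 0.5193842  -0.32724683  0.30995235] [-0.77661809 -0.32952914 -1.04334054]
```

View pics/w1.png

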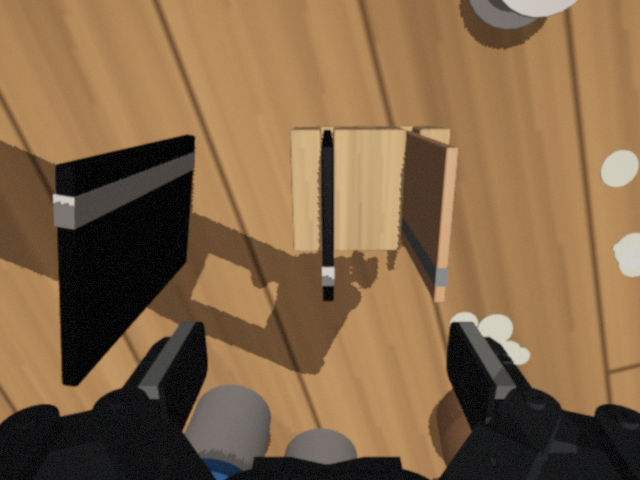

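Wrist view: the target's top edge spans (328,135)–(328,298). The decoy is at left, the spare at right, and the fingers straddle the target cleanly. Grasping now.

```bash
python3 - <<'E'
from h import *
q=quat(-16.7)
robot.gripper_to(.55)
g=robot.move_linear([.520,-.3274,.145],.12,frame=q,guard=8) if False else None
robot.move_pose([.520,-.3274,.25],q)
print(robot.move_linear([.520,-.3274,.145],.12,guard=10))
robot.gripper_to(0,60)
print(robot.read_opening(),robot.read_finger_force(),robot.read_ft_force(),robot.read_eef_pos())
print(robot.move_linear([.520,-.3274,.30],.12))
print(robot.read_opening(),robot.read_finger_force(),robot.read_ft_force(),robot.read_eef_pos(),robot.read_time())
s=snap('side');C=cloud(s);hsv=cv2.cvtColor(s['pixels'],cv2.COLOR_RGB2HSV)
m=(hsv[...,2]<60)&(C[...,2]>.1)&(C[...,2]<.30)&(np.hypot(C[...,0]-.52,C[...,1]+.327)<.075)
P=C[m];print(m.sum(),P.min(0),P.max(0))
for z in(.17,.2,.23,.26): print(z,np.median(P[abs(P[:,2]-z)<.01],0).round(4))
save(s,'s2')
E
```

```text
False
0.08609154471686165 59.210548996925354 [ 0.21273317 -1.01724935  3.36729587] [ 0.52036579 -0.32775057  0.14578652]
False
0.08185677574130408 58.34088742733002 [-8.22295955e-01  9.20097061e-04 -2.65141383e+00] [ 0.51963205 -0.32709769  0.29884974] 7.025
1328 [ 0.49827069 -0.38143409  0.16385082] [ 0.53264394 -0.27290984  0.29985611]
0.17 [ 0.5162 -0.3239  0.173 ]
0.2 [ 0.5155 -0.3259  0.2007]
0.23 [ 0.5155 -0.3256  0.2293]
0.26 [ 0.5162 -0.3233  0.2595]
```

```bash
cat >> h.py <<'E'
def tcp(fx,fz,tilt,fy=0,s=.136):
    """TCP for foot origin at fx behind lip face, fz above plate"""
    a,t=np.radians([AST,tilt]); xs=np.array([np.cos(a),np.sin(a),0]); ys=np.array([-xs[1],xs[0],0])
    L=np.r_[ST-.030*xs[:2],.008]; up=np.array([0,0,1.])
    return L+fx*xs+fy*ys+fz*up+s*(xs*np.sin(t)+up*np.cos(t))
E
python3 - <<'E'
from h import *
robot.move_linear([.53,-.15,.33],.2)
T=15
p=tcp(.009,.13,T); robot.move_pose(p,quat(AST,T))
F=robot.read_ft_force()
# down along panel axis to 25 mm above plate (foot just above lip)
t=np.radians(T)
def down(h): return tcp(.009+h*np.tan(t),h,T)
robot.move_linear(down(.13),.1)
print(robot.move_linear(down(.028),.1,guard=6), robot.read_eef_pos(),down(.028),robot.read_ft_force()-F,robot.read_time())
for n in('scene','side'):
    s=snap(n);save(s,n+'3')
a,b=load('scene')['pixels'],load('side')['pixels']
im=np.hstack([cv2.resize(a[180:330,260:380],(400,500)),cv2.resize(b[170:320,265:385],(400,500))])
cv2.imwrite('pics/c3.png',im[:,:,::-1])
E
```

```text
False [0.59286694 0.01129413 0.16757823] [0.59335898 0.01115691 0.16736591] [-4.22242507  1.07316276 -1.7602539 ] 10.5917
```

View pics/c3.png

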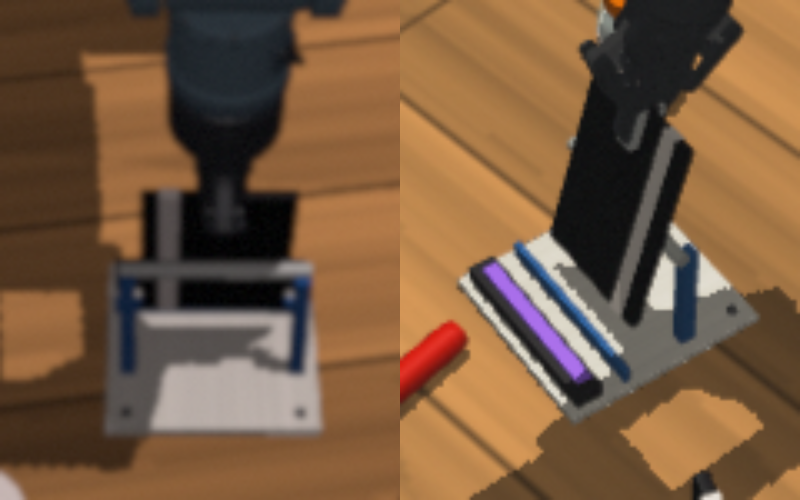

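The crop shows the panel upright-tilted, its foot between the blue lip and the bar and roughly centred. It is grazing the bar with about 4 N. I'll shift towards the lip, lower to contact, then find the lip and lean back.

```bash
python3 - <<'E'
from h import *
T=15;t=np.radians(T)
def down(h,f): return tcp(f+h*np.tan(t),h,T)
def st(l): 
    a=np.radians(AST);xs=np.array([np.cos(a),np.sin(a)]);f=robot.read_ft_force();print(l,'F xs',(f[:2]@xs).round(2),'Fz',f[2].round(2),robot.read_eef_pos().round(4),round(robot.read_time(),2))
robot.move_linear(down(.028,.004),.05);robot.dwell(.2);st('shift')
g=robot.move_linear(down(-.006,.006),.04,guard=5);robot.dwell(.1);st('plate %s'%g)
p=robot.read_eef_pos()
# lift 1.5 mm, slide to lip
p2=p+[0,0,.002];robot.move_linear(p2,.03);robot.dwell(.1);st('up')
a=np.radians(AST);xs=np.array([np.cos(a),np.sin(a),0])
g=robot.move_linear(p2-.012*xs,.02,guard=5);robot.dwell(.1);st('lip %s'%g)
E
```

```text
shift F xs 0.01 Fz -3.4 [0.5889 0.0119 0.1677] 11.14
plate True F xs 1.76 Fz 5.22 [0.5827 0.0131 0.1399] 11.92
up F xs 0.0 Fz -2.42 [0.5822 0.0132 0.1412] 12.27
lip True F xs 3.57 Fz 0.32 [0.5767 0.0141 0.1417] 12.82
```

```bash
python3 - <<'E'
import h
from h import *
a=np.radians(AST);xs=np.array([np.cos(a),np.sin(a),0])
def st(l): 
    f=robot.read_ft_force();print(l,'F xs',(f@xs).round(2),'Fz',f[2].round(2),robot.read_eef_pos().round(4),round(robot.read_time(),2));return f@xs
# recalibrate lip from contact: origin .0039 behind lip
T=15
d=(robot.read_eef_pos()-tcp(.0039,.003,T))@xs; print('lip shift',d)
h.ST=ST+(d+.0007)*xs[:2]; open('h.py','a').write('ST=np.array(%s)\n'%list(h.ST))
def foot(th,bx=.0095,dz=0): 
    t=np.radians(th); return h.tcp(bx-.004*np.cos(t),.004*np.sin(t)+dz,th)
robot.move_linear(foot(T,dz=.002),.03)
robot.move_linear(foot(T,dz=.0003),.03);robot.dwell(.1);f0=st('down')
for th in np.arange(16,21.1,.5):
    robot.move_linear(foot(th,dz=.0003),.05,frame=quat(AST,th));robot.dwell(.05);f=st(th)
    if f<f0-4: break
E
```

```text
lip shift -0.004352301265750556
down F xs 0.83 Fz -2.41 [0.5787 0.0138 0.1404] 13.45
16.0 F xs -0.72 Fz -1.54 [0.5813 0.0133 0.1399] 13.75
16.5 F xs -0.3 Fz -2.4 [0.5825 0.0131 0.1398] 14.05
17.0 F xs -0.01 Fz -1.98 [0.5837 0.0129 0.1395] 14.35
17.5 F xs -0.72 Fz -2.96 [0.5848 0.0127 0.1391] 14.65
18.0 F xs 0.09 Fz -2.61 [0.5859 0.0125 0.1388] 14.95
18.5 F xs -2.92 Fz -0.11 [0.5867 0.0124 0.1386] 15.25
19.0 F xs -8.01 Fz 2.82 [0.5869 0.0124 0.1386] 15.55
```

```bash
python3 - <<'E'
from h import *
t=np.radians(18.5)
def foot(th,bx=.0095,dz=0): 
    u=np.radians(th); return tcp(bx-.004*np.cos(u),.004*np.sin(u)+dz,th)
robot.move_linear(foot(18.6,dz=-.0003),.05,frame=quat(AST,18.6));robot.dwell(.1);print(robot.read_ft_force())
robot.gripper_to(.35);robot.dwell(.2);print(robot.read_ft_force())
p=robot.read_eef_pos(); ax=-Rot(robot.read_orientation())[:,2]
robot.move_linear(p+.10*ax,.12);robot.dwell(.2);print(robot.read_ft_force(),robot.read_time())
for n in('scene','side'): s=snap(n);save(s,n+'4')
a,b=load('scene')['pixels'],load('side')['pixels']
im=np.hstack([cv2.resize(a[180:330,260:380],(400,500)),cv2.resize(b[170:320,265:385],(400,500))])
cv2.imwrite('pics/c4.png',im[:,:,::-1])
s=load('side');C=cloud(s);hsv=cv2.cvtColor(s['pixels'],cv2.COLOR_RGB2HSV)
an=np.radians(AST);xs=np.array([np.cos(an),np.sin(an)]);L=C[...,:2]-(ST-.03*xs)
X=L@xs;Y=L@np.array([-xs[1],xs[0]]);Z=C[...,2]
m=(hsv[...,2]<70)&(Z>.03)&(Z<.19)&(abs(Y)<.08)&(X>-.01)&(X<.08)
for z in np.arange(.04,.18,.02):
    k=m&(abs(Z-z)<.008); print(z.round(2),k.sum(),np.median(X[k]).round(4),np.percentile(Y[k],[1,99]).round(4))
# yaw: regress X on Y,Z
A=np.c_[Y[m],Z[m],np.ones(m.sum())];print(np.linalg.lstsq(A,X[m],rcond=None)[0])
E
```

```text
[-4.98480224  0.75160122  3.84139632]
[-0.07092088  0.13476561  0.02725034]
[ 0.37167946 -0.28727565 -0.37095051] 17.6333
0.04 182 0.0122 [-0.0704  0.054 ]
0.06 182 0.0183 [-0.0711  0.0519]
0.08 183 0.0254 [-0.0711  0.0538]
0.1 164 0.0321 [-0.0705  0.0534]
0.12 165 0.0381 [-0.0563  0.0535]
0.14 169 0.0452 [-0.0556  0.0524]
0.16 197 0.0525 [-0.056   0.0532]
[-0.09643521  0.30839985  0.00266973]
```

View pics/c4.png

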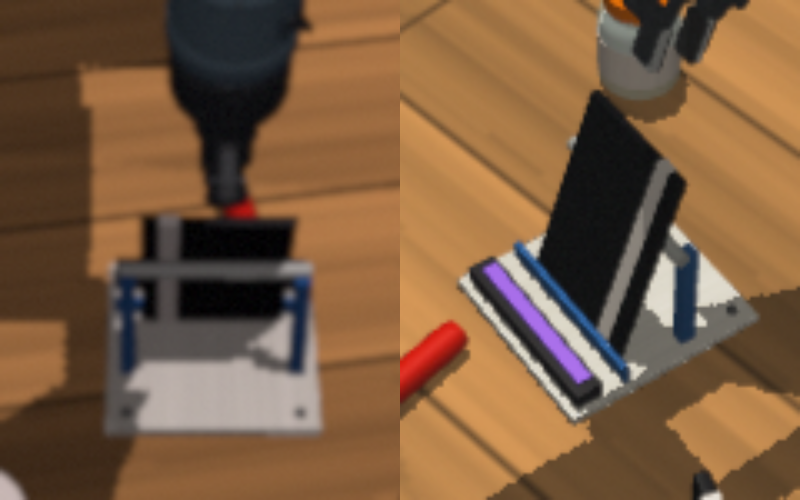

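The panel stands by itself behind the lip, leaning about 18° on the bar and centred to 2 mm. The yaw fit included a bar post, so I'll redo it without the post, then move to the console with gripper shut.

```bash
python3 - <<'E'
from h import *
s=load('side');C=cloud(s);hsv=cv2.cvtColor(s['pixels'],cv2.COLOR_RGB2HSV)
an=np.radians(AST);xs=np.array([np.cos(an),np.sin(an)]);L=C[...,:2]-(ST-.03*xs)
X=L@xs;Y=L@np.array([-xs[1],xs[0]]);Z=C[...,2]
m=(hsv[...,2]<70)&(Z>.03)&(Z<.17)&(abs(Y)<.05)&(X>0)&(X<.08)
A=np.c_[Y[m],Z[m],np.ones(m.sum())];c=np.linalg.lstsq(A,X[m],rcond=None)[0];print('yaw deg',np.degrees(c[0]),c)
# lip direction from blue
b=(hsv[...,0]>95)&(hsv[...,0]<125)&(hsv[...,1]>90)&(Z<.03)&(abs(X+.003)<.012)
print('lip',b.sum(),np.polyfit(Y[b],X[b],1),Y[b].min(),Y[b].max())
# console hover
AC=-4.2
p=robot.read_eef_pos()
robot.move_linear([p[0],p[1],max(p[2],.30)],.2)
q=quat(AC)
print(robot.solve_ik([.47,.348,.26],q))
robot.move_linear([.50,.2,.30],.25,frame=q)
robot.move_linear([.50,.30,.28],.2)
robot.gripper_to(0)
w=snap('wrist');save(w,'w5');C=cloud(w);hs=cv2.cvtColor(w['pixels'],cv2.COLOR_RGB2HSV);Z=C[...,2]
y=(hs[...,0]>22)&(hs[...,0]<33)&(hs[...,1]>120)&(hs[...,2]>90)&(Z>.07)&(Z<.12)
n,l,stt,ce=cv2.connectedComponentsWithStats(y.astype(np.uint8))
for i in range(1,n):
    if stt[i,4]>40: P=C[l==i];print('yel',stt[i],P.mean(0).round(4),[np.round(v,1) for v in cv2.minAreaRect((P[:,:2]*1000).astype(np.float32))])
k=(Z>.040)&(Z<.049)&(abs(C[...,1]-.345)<.09)&(hs[...,1]<80);P=C[k];print('box',k.sum(),[np.round(v,1) for v in cv2.minAreaRect((P[:,:2]*1000).astype(np.float32))])
print(robot.read_time())
E
```

```text
yaw deg -0.297237682630144 [-0.00518778  0.34533259 -0.00281032]
lip 205 [-0.00157814 -0.00307703] -0.07586738186578386 0.07115268191117058
[ 4.34524984e-01  1.79589530e-01  1.54974111e+00 -4.44089210e-16
  1.41226202e+00  5.07828812e-01]
yel [ 260   91   54   96 2106] [0.4727 0.3521 0.098 ] [array([474.4, 355.5]), array([69.8, 39. ]), np.float64(86.2)]
box 8654 [array([501., 347.]), array([109.5, 129.4]), np.float64(85.7)]
20.375
```

View pics/w5.png

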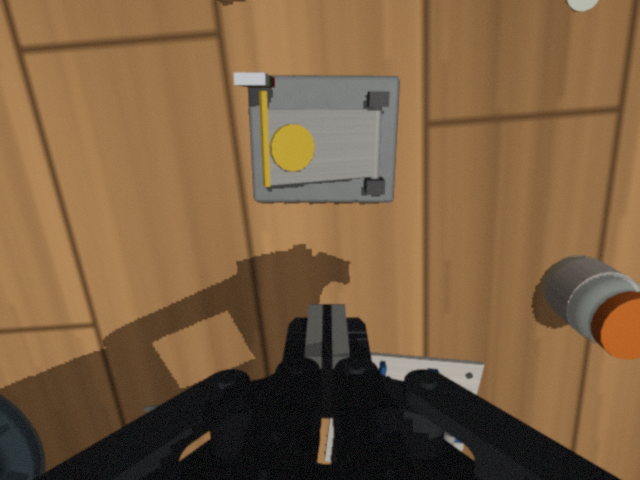

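Wrist view: yellow pad at (292,147), hinge to the right, gauge at (253,79). The box is centred at (0.501,0.347). Panel yaw is within 0.3° of the lip. I'll press with the tool normal to the half-pressed pad.

```bash
python3 - <<'E'
from h import *
AC=-4.2;a=np.radians(AC);xc=np.array([np.cos(a),np.sin(a),0]);O=np.array([.501,.347,0])
def pad(th,lift=0):
    s=.47-th; n=np.array([np.sin(s),np.cos(s)]); p=np.array([.045,.052])+.080*np.array([-np.cos(s),np.sin(s)])+.0087*n+lift*np.array([np.sin(.245),np.cos(.245)])
    return O+p[0]*xc+[0,0,p[1]]
q=quat(AC,14)
robot.move_linear(pad(0,.05),.2,frame=q); robot.dwell(.2)
F=robot.read_ft_force()
robot.move_linear(pad(0,.006),.06)
for th in (0,.05,.1,.15,.19,.225):
    robot.move_linear(pad(th),.05); robot.dwell(.05)
    f=robot.read_ft_force()-F; print(th,f.round(2),(robot.read_eef_pos()-pad(th)).round(4))
    if f[2]>10: break
robot.dwell(.3); print(robot.read_ft_force()-F,robot.read_eef_pos(),robot.read_time())
ims=[]
for n,(x0,y0,x1,y1) in (('scene',(400,195,480,280)),('side',(175,160,265,240))):
    s=snap(n);save(s,n+'6');ims.append(cv2.resize(s['pixels'][y0:y1,x0:x1],(400,400),interpolation=cv2.INTER_CUBIC))
    C=cloud(s);h=cv2.cvtColor(s['pixels'],cv2.COLOR_RGB2HSV).astype(int);Z=C[...,2]
    near=(np.hypot(C[...,0]-.46,C[...,1]-.36)<.07)&(Z>.05)
    y=near&(h[...,0]>20)&(h[...,0]<35)&(h[...,1]>110);L=(C-O)@xc
    t=y&(L<-.044); print(n,'tip strip',t.sum(),np.percentile(Z[t],[5,50,95]).round(4) if t.any() else '', 'grn',np.percentile(Z[near&(h[...,0]>45)&(h[...,0]<85)&(h[...,1]>90)],[5,95]).round(4))
cv2.imwrite('pics/c6.png',np.hstack(ims)[:,:,::-1])
E
```

```text
0 [2.92 1.06 2.07] [0.0008 0.0002 0.0005]
0.05 [3.11 0.83 2.57] [0.0004 0.0001 0.0002]
0.1 [3.07 0.84 4.12] [0.0003 0.0001 0.0002]
0.15 [3.13 0.89 5.03] [0.0003 0.0001 0.0003]
0.19 [3.03 0.72 6.55] [0.0003 0.     0.0004]
0.225 [3.44 0.39 6.63] [0.0005 0.0001 0.0006]
[ 3.75136294 -0.21721695  7.32970924] [0.4710475  0.34929342 0.08052364] 24.4417Traceback (most recent call last):
  File "<stdin>", line 21, in <module>
    return _quantile_unchecked(
        a, q, axis, out, overwrite_input, method, keepdims, weights)
    return _ureduce(a,
                    func=_quantile_ureduce_func,
    ...<5 lines>...
                    overwrite_input=overwrite_input,
                    method=method)
    r = func(a, **kwargs)
    result = _quantile(arr,
                       quantiles=q,
    ...<2 lines>...
                       out=out,
                       weights=wgt)
    slices_having_nans = np.isnan(arr[-1, ...])
                                  ~~~^^^^^^^^^
IndexError: index -1 is out of bounds for axis 0 with size 0
```

```bash
python3 - <<'E'
from h import *
a=np.radians(-4.2);xc=np.array([np.cos(a),np.sin(a),0]);O=np.array([.501,.347,0])
ims=[]
for n,(x0,y0,x1,y1) in (('wrist',(0,0,640,480)),('side',(175,160,265,240))):
    s=snap(n);save(s,n+'6');ims.append(cv2.resize(s['pixels'][y0:y1,x0:x1],(400,400),interpolation=cv2.INTER_CUBIC))
    C=cloud(s);h=cv2.cvtColor(s['pixels'],cv2.COLOR_RGB2HSV).astype(int);Z=C[...,2]
    L=(C-O)@xc
    t=(np.hypot(C[...,0]-.45,C[...,1]-.35)<.07)&(Z>.05)&(h[...,0]>20)&(h[...,0]<35)&(h[...,1]>110)&(L<-.046)
    print(n,'tip',t.sum(),np.percentile(Z[t],[5,50,95]).round(4) if t.any() else '')
    if n=='side':
        X=C[...,:2]-[.59,.012]; k=(np.hypot(X[...,0],X[...,1])<.06)&(Z>.13)&(h[...,2]<70);print('panel top z',k.sum(),Z[k].max(),np.median(C[k],0))
cv2.imwrite('pics/c6.png',np.hstack(ims)[:,:,::-1]);print(robot.read_ft_force(),robot.read_time())
E
```

```text
wrist tip 1588 [0.0791 0.0803 0.0853]
side tip 67 [0.0725 0.0766 0.0839]
panel top z 513 0.1748886983706568 [0.58834542 0.01596772 0.15304955]
[3.29282902 0.82717131 6.03831705] 24.5917
```

View pics/c6.png

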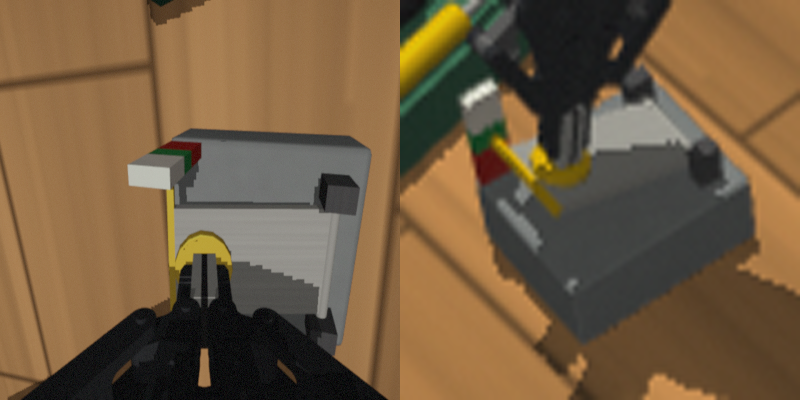

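The tip sits in the middle of the green band (strip at 0.077 m, TCP consistent with about 0.217 rad, about 8 N), and the panel is still leaning. Handing in.

```bash
python3 -c "
from h import *
print(robot.close_job())"
```

```text
the job is handed in; nothing more can be done
None
```

The job is handed in at about 25 s: the panel leans on the bar by itself, centred and square just behind the lip, and the arm is still holding the paddle about half way down with its tip in the green band.

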